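Set the indexing stage to the red line and log it

ROBOT

A 6-joint arm with a two-finger parallel gripper is mounted at the origin on a cart in front of the work surface, level with it; the furniture and walls round the work are solid. World frame = base frame: x ahead of the robot, y to its left, z up, the work surface at z = 0. Lengths are in m, angles in rad, forces in N, time in s.
With the tool pointing down it reaches from about 0.325 to 0.775 m from the base axis. Payload 9.3 kg.
Tool frame: the origin (TCP) lies between the finger pads; the fingertips stand 25 mm ahead of it and the grasp point (between the pads) lies 6 mm ahead of it; z points along the fingers, y is the line along which they close (so a half turn about z gives the same grasp; the last joint's range is limited). The gripper opens to 85 mm and grips with 20 to 120 N. Pads are 22 mm wide; open, the fingers measure 114 mm over their backs; the gripper's body (76 mm by 85 mm) begins 54 mm behind the grasp point. The pads swing forward as they close: fully open they stand 13 mm farther back than shut.
Start: joints at [1.14, 0.259, 0.021, 1.334, 0, 1.418], TCP at [0.151, 0.529, 0.256] pointing down, gripper open.
Joint ranges: [-3.04, 3.04], [-0.91, 1.82], [-1.04, 1.36], [-1.92, 1.95], [-1.52, 1.45], [-3.14, 3.14]. Speed limits (rad/s): [2.22, 2.22, 2.79, 3.14, 3.14, 3.14].

INTERFACE

Orientations are given as a unit quaternion [w, x, y, z].
In Python, from rig import ctrl gives the robot as it stands.
- The arm moves only by the shell command python3 -m inch 'ROWS' [OPENING]. ROWS is JSON, a list that holds one entry, the list of rows, each a list of 6 numbers: the shift along the world's x, y, z in units of 0.12 m (1.0 is 0.12 m), then the turn, a rotation vector about the world's x, y, z in units of 30 degrees (1.0 is 30 degrees). A call has 1 to 5 rows; each row is the pose to reach, as a shift and turn from the pose commanded when the call began; what a row does not reach only later rows make up. A row lasts 1/12 s, in which the tool goes at most 41.7 mm and 7.16 degrees, less where a joint would pass 70% of its speed; a pose out of reach is approached as far as the arm can. A call with a number of a shift or a turn outside -1 to 1 is refused whole. A call with a gripper value outside its range is refused whole. OPENING is the closure, from 0 (fully open) to 1 (shut), set as the call begins (- or left out, the last holds). The fingers move at their own pace and stop on an object; the grip force is fixed at half the most. Time passes only in rows, so rows that repeat a pose let the fingers close. It gives the time, the measured TCP pose, the force, the opening and the grip force at its end, in the units of the state.
- ctrl.get_obs(): the state, without advancing time (a new reading comes with each control period).
- ctrl.read_camera(name): name is "side" or "top" or "wrist"; returns (picture, depth): 400x640x3 uint8, red, green, blue; 400x640 float32, m along the optical axis (not along the pixel's ray), 0 where there is no reading.
- ctrl.get_calibration(name): a dict with "fx", "fy", "cx", "cy" (pixels), "origin" and "orientation" of the camera in the world. Camera axes: x right, y down, z forward; pixel columns grow to the right and rows downward; lengths in m; the calibration is good to about 2 mm. A picture is of the moment at which its call begins: read the wrist's pose just before it. get_calibration takes no time and is no camera call; for the wrist camera it gives the pose at the moment of the call.
- ctrl.job_done(): hands the job in; it is judged then, once.
The state is a dict: "time": time; "joint_positions": joint angles; "joint_vel": joint speeds; "joint_torque": joint torques, N m; "tool_pos": TCP position; "orientation": TCP orientation; "wrist_force": force on the tool from outside, world axes, zero at the start; "moment": the same for the moment, N m; "opening": finger opening in m; "grip_force": force on a finger pad.
Only numpy, scipy, OpenCV 4.12 (cv2) and the standard library are available. Lean on these libraries where they do the work, as an engineer would, in place of code of your own. Each camera call takes 0.05 s, during which the arm holds its last target. There are 200 camera calls.

TASK

On the indexing stage, push the black dial round by its upright steel lug with your fingertips, without pinching the lug, until the dial's yellow index line lines up with the red line on the white scale (not the blue one). With the dial standing there, press the green button on the stage fully down to log the setting, and let it come up again; leave the dial on the red line. Do not touch the pale square part clamped in the middle of the dial or disturb the loose things round the stage.

Things in the scene. Friction and masses are not known exactly. Their poses are not given: they have to be found in the camera images.
- stage: fixed indexing stage lying on the bench: aluminium base plate 222 x 190 mm, 14 mm thick; its origin is on the bench under the dial's axis. The plate reaches 96 mm to -x, 126 mm to +x and 95 mm to either side of the origin. A white scale ring, 174 mm across, top 26 mm above the bench, with black ticks each 10 degrees, lies round the dial.
- dial_center (a point): the dial's vertical axis at the height of the dial's top face, 30 mm above the bench. Fixed.
- dial (a joint): turning angle of the black dial (138 mm across, top face 30 mm above the bench), rad; grows counterclockwise seen from above; at 0 the index line points along the stage's +x. Range -2.8 to 2.8. Friction of 0.12 N m (about 2.5 N at the lug) holds it wherever it is left; no spring.
- index_mark (a point): outer end of the yellow index line (3 mm wide, 34 mm long) on the dial's top face, 67 mm from the axis. Its own x axis points radially outward along the line, y across it, z up.
- lug (a point): centre of the top of the upright steel finger lug on the dial, diametrically across from the index line, 52 mm from the axis. The lug measures 24 mm radially and 14 mm along the turning direction and stands 31 mm above the dial's top face, its top 61 mm above the bench. A fingertip 44 to 48 mm above the bench pushes it well.
- lug_left: one side face of the lug (6 mm thick steel layer, carried by the dial): the side that is pushed to turn the dial counterclockwise from above (the +y side when the index line points along +x). Origin at the centre of the layer, 52 mm from the axis.
- lug_right: the other side face of the lug: pushed to turn the dial clockwise from above. Origin at the centre of the layer.
- workpiece: pale grey flat square machined part 36 x 36 mm clamped in the middle of the dial, its top 38 mm above the bench; turns with the dial. Origin at the centre of its underside. Not to be touched.
- red_line (a point): middle of the top of the red scale line, a bar 4 mm wide and 15 mm long radially, on the white ring 78.5 mm from the axis, 27 mm above the bench. Fixed; it lies a quarter turn to the stage's left or right (red and blue change places between starts).
- blue_line (a point): the same for the blue scale line, straight across the ring. Not the target.
- log_button (a joint): travel of the green round push button (26 mm across) on the stage plate, m: 0 up, 0.006 fully down; springs back, about 4.5 N presses it fully down.
- log_button_top (a point): centre of the green button's top face, 107 mm from the dial's axis along the stage's +x, 36 mm above the bench when up; its black round housing (42 mm across) ends 10 mm lower.
- collet: loose steel collet, 25 mm across, 30 mm tall, bystander; origin at the centre of its underside.
- jar: loose sample jar with a black lid, 36 mm across, 40 mm tall, bystander; origin at the centre of its underside.
- dish: loose petri dish, 62 mm across, 16 mm tall, bystander; origin at the centre of its underside.
- loose_part: loose machined part 28 x 45 x 18 mm, bystander; origin at the centre of its underside.

How it is judged:
By the outcome, as a careful person would: the job done as asked, in the order asked, and still so for the second after the job is handed in, with the robot touching nothing.
It also fails if it takes over 43 s, if anything falls off the work surface, if the arm or the gripper's body presses on something with over 40 N, if the wrist force passes 120 N, or if a joint passes its speed limit or range.

## Working session

There is one attempt and no reset: what is moved stays moved. The work goes in short steps, Python scripts to look and compute and a shell command to move; the robot and the scene stay as the last step left them, time stands still between calls to the robot, and variables do not carry over. Pictures are saved under pics/ and viewed, at most 10 in all, crops included, and the job is handed in when it is done.

```bash
ls; mkdir -p pics; python3 - <<'E'
from rig import ctrl
import cv2,numpy as np
o=ctrl.get_obs();print(o)
for n in("top","side"):
    p,d=ctrl.read_camera(n);c=ctrl.get_calibration(n);print(n,c)
    cv2.imwrite(f"pics/{n}0.png",p[:,:,::-1]);np.savez(f"{n}0.npz",p=p,d=d,**c)
E
```

```text
pics
{'time': 0.0, 'joint_positions': array([1.14041404e+00, 2.59202125e-01, 2.07708377e-02, 1.33369674e+00,
       1.02303859e-05, 1.41819769e+00]), 'joint_vel': array([-4.49961562e-05, -1.00440575e-03, -3.11475178e-04,  1.21412459e-03,
       -1.01012192e-04,  7.19995554e-04]), 'joint_torque': array([ 9.84141516e-04, -5.55646777e+01,  3.44523454e+01,  1.37478640e-02,
       -2.24710325e-04, -2.10191109e-05]), 'tool_pos': array([0.15072325, 0.52869451, 0.25566432]), 'orientation': array([-1.96251348e-04,  1.38445669e-01,  9.90369806e-01, -6.36291749e-04]), 'wrist_force': array([-1.17926839,  0.80640034,  0.02516343]), 'moment': array([-0.00246168, -0.06320872, -0.04929007]), 'grip_force': 0.0, 'opening': 0.08547807935697482}
top {'fx': 413.061812956973, 'fy': 413.061812956973, 'cx': 320.57934447084074, 'cy': 199.09191414165696, 'origin': array([0.47652702, 0.00389219, 0.9336244 ]), 'orientation': array([ 0.02301998, -0.70647083,  0.70712578, -0.01849805])}
side {'fx': 413.5528966529128, 'fy': 413.5528966529128, 'cx': 318.17613789223924, 'cy': 200.6990414019935, 'origin': array([0.48472946, 0.82328638, 0.35789347]), 'orientation': array([ 0.02788281, -0.04379368,  0.81586514, -0.57590689])}
```

View pics/top0.png

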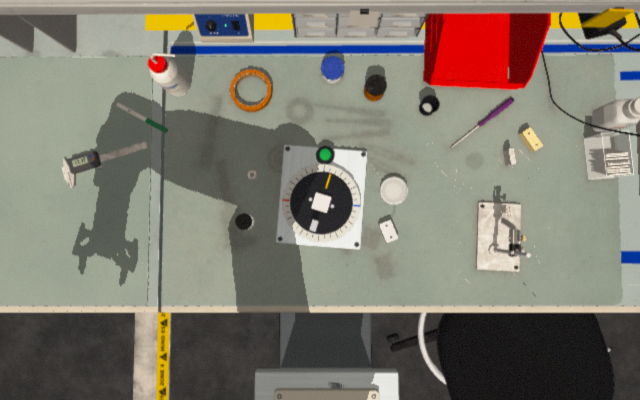

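The stage is seen with the button at about (325,155), the dial centre at (321,202), red on the left at about (286,200) and the lug near (314,225). Next I'll measure and zoom.

```bash
cat > h.py <<'E'
import numpy as np,cv2
from scipy.spatial.transform import Rotation as R
def proj_to_z(c,u,v,z):
    q=c['orientation'];r=R.from_quat([q[1],q[2],q[3],q[0]])
    d=r.apply(np.stack([(np.asarray(u)-c['cx'])/c['fx'],(np.asarray(v)-c['cy'])/c['fy'],np.ones(np.shape(u))],-1))
    return c['origin']+d*((z-c['origin'][2])/d[...,2])[...,None]
def mask(p,name):
    h=cv2.cvtColor(p,cv2.COLOR_RGB2HSV).astype(int);H,S,V=h[...,0],h[...,1],h[...,2]
    return {'green':(abs(H-70)<20)&(S>120)&(V>50),'yellow':(abs(H-25)<8)&(S>120)&(V>90),
     'red':((H<8)|(H>172))&(S>90)&(V>60),'blue':(abs(H-112)<12)&(S>90)&(V>50)}[name]
def find(c,p,name,z,box):
    m=mask(p,name);k=np.zeros_like(m);u0,u1,v0,v1=box;k[v0:v1,u0:u1]=1;v,u=np.nonzero(m&k)
    if not len(u): return None
    w=proj_to_z(c,u.astype(float),v.astype(float),z)
    return len(u),u.mean().round(1),v.mean().round(1),w.mean(0).round(4),w
E
python3 - <<'E'
from h import *
c=np.load('top0.npz');p=c['p']
B=(275,372,140,255)
for n,z in(('green',.036),('yellow',.03),('red',.027),('blue',.027)):
    f=find(c,p,n,z,B);print(n,f and f[:4])
# depth consistency
for u,v in((321,202),(314,225),(290,240),(325,155)): print(u,v,c['d'][v,u])
cr=p[140:255,230:415];cv2.imwrite('pics/crop0.png',cv2.resize(cr[:,:,::-1],None,fx=4.3,fy=4.3,interpolation=cv2.INTER_CUBIC))
E
```

```text
green (129, np.float64(324.6), np.float64(154.0), array([0.6284, 0.0007, 0.036 ]))
yellow (45, np.float64(327.7), np.float64(180.7), array([ 0.57 , -0.006,  0.03 ]))
red (12, np.float64(285.5), np.float64(199.5), array([0.529 , 0.0868, 0.027 ]))
blue (6, np.float64(356.5), np.float64(205.0), array([ 0.5167, -0.0692,  0.027 ]))
321 202 0.8993152
314 225 0.8727477
290 240 0.91751754
325 155 0.9030376
```

View pics/crop0.png

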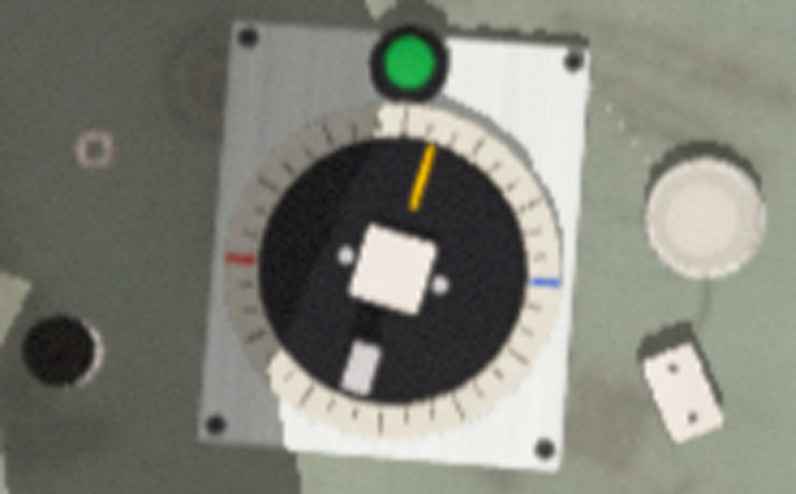

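View pics/side0.png

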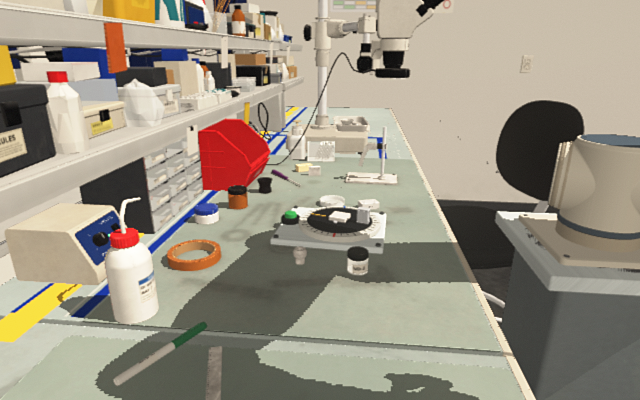

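Positions agree with the given sizes: centre (0.523, 0.009), button 106 mm out, red to blue 157 mm and stage yaw about -4.5°. Red is on the stage's left. The index is at world -17.6°, so it needs about +103° CCW. I'll close the gripper and travel to the lug's left side.

```bash

python3 -m inch '[[[0.69,-0.98,-0.17,0,0,0],[0.69,-0.98,-0.17,0,0,0],[0.69,-0.98,-0.17,0,0,0],[0.69,-0.98,-0.17,0,0,0]]]' 1
python3 -m inch '[[[0.69,-0.98,-0.17,0,0,0],[0.69,-0.98,-0.17,0,0,0],[0.69,-0.98,-0.17,0,0,0],[0.69,-0.98,-0.17,0,0,0]]]'
python3 -m inch '[[[0.69,-0.98,-0.17,0,0,0],[0.69,-0.98,-0.17,0,0,0],[0.69,-0.98,-0.17,0,0,0],[0.69,-0.98,-0.17,0,0,0]]]'
python3 -m inch '[[[0.69,-0.9,-0.17,0,0,0],[0.69,-0.9,-0.17,0,0,0],[0.69,-0.9,-0.17,0,0,0],[0.69,-0.9,-0.17,0,0,0],[0.69,-0.9,-0.17,0,0,0]]]'
python3 - <<'E'
from h import *
from rig import ctrl
o=ctrl.get_obs();print(o['tool_pos'],o['orientation'],o['opening'],o['time'])
c=ctrl.get_calibration('wrist');p,d=ctrl.read_camera('wrist')
cv2.imwrite('pics/w1.png',p[:,:,::-1]);np.savez('w1.npz',p=p,d=d,**c)
for n,z in(('green',.036),('yellow',.03),('red',.027),('blue',.027)):
    f=find(c,p,n,z,(0,640,0,400));print(n,f and f[:4])
E
```

```text
time: 0.43
tool_pos: [0.2345, 0.4083, 0.235]
orientation: [-0.0, 0.139, 0.99, -0.001]
wrist_force: [0.9, 1.6, 0.2]
opening: 0.0389
grip_force: 0.0
time: 0.77
tool_pos: [0.3176, 0.2907, 0.2147]
orientation: [-0.0, 0.139, 0.99, -0.001]
wrist_force: [-0.5, 0.7, -0.6]
opening: -0.0001
grip_force: 0.0
time: 1.1
tool_pos: [0.4008, 0.173, 0.1943]
orientation: [-0.0, 0.139, 0.99, -0.0]
wrist_force: [0.5, 0.1, 0.6]
opening: -0.0003
grip_force: 0.0
time: 1.52
tool_pos: [0.4834, 0.0656, 0.1735]
orientation: [-0.001, 0.14, 0.99, -0.0]
wrist_force: [-0.8, -0.7, 0.4]
opening: -0.0001
grip_force: 0.0
[0.48339954 0.06562294 0.17352447] [-7.15160440e-04  1.40396152e-01  9.90095119e-01 -2.53279039e-04] -6.736038071522298e-05 1.5167
green (176, np.float64(629.1), np.float64(283.0), array([0.6646, 0.3427, 0.036 ]))
yellow (100, np.float64(272.2), np.float64(281.4), array([ 0.567, -0.004,  0.03 ]))
red (64, np.float64(350.0), np.float64(225.8), array([0.5298, 0.088 , 0.027 ]))
blue (258, np.float64(531.1), np.float64(366.4), array([0.7718, 0.2598, 0.027 ]))
```

View pics/w1.png

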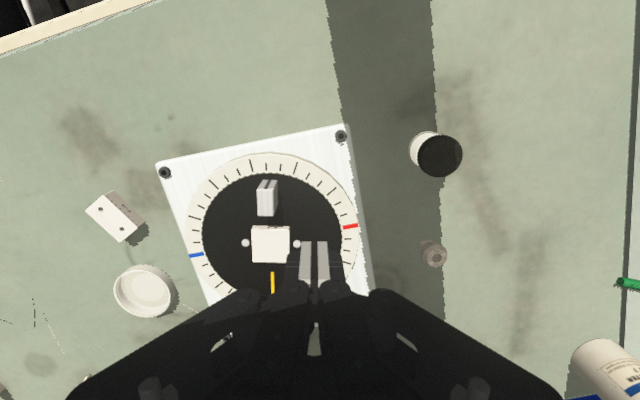

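The wrist view shows the dial, with the lug at (266,198), red at (350,226) and blue at (196,255), and the closed fingers on the red side. I'll descend and work out the arc rows.

```bash
python3 -m inch '[[[0,0,-0.3,0,0,0],[0,0,-0.6,0,0,0],[0,0,-0.855,0,0,0],[0,0,-0.855,0,0,0],[0,0,-0.855,0,0,0]]]'
cat >> h.py <<'E'
C=np.array([.523,.009])
def tcp(th,D,r=.052):
    t=np.radians(th);return C+r*np.array([np.cos(t),np.sin(t)])-D*np.array([-np.sin(t),np.cos(t)])
def arc(p0,y0,ths,D):
    for t in ths:
        s=(tcp(t,D)-p0)/.12;print(t,s.round(3),'turn',round((t-y0)/30,3))
E
python3 - <<'E'
from h import *
from rig import ctrl
o=ctrl.get_obs();print(o['tool_pos'],o['wrist_force'])
p0=o['tool_pos'][:2];y0=162.4
arc(p0,y0,[162.4],.03);arc(p0,y0,[162.4,167,172,177,182],.0215)
c=np.load('w1.npz')
for uv in((196,255),(350,226)):print(proj_to_z(c,*map(float,uv),.027))
v,u=np.nonzero((c['p'].min(-1)>140)&(np.hypot(*np.indices((400,640))-np.array([185,266])[:,None,None])<20))
print(u.mean(),v.mean(),proj_to_z(c,265.,184.,.061))
E
```

```text
time: 1.98
tool_pos: [0.4805, 0.0692, 0.0719]
orientation: [-0.002, 0.138, 0.99, -0.0]
wrist_force: [0.6, -0.0, 1.6]
opening: 0.0
grip_force: 0.0
[0.48054925 0.06923445 0.0719355 ] [ 0.59610026 -0.03640382  1.58777237]
162.4 [ 0.016 -0.133] turn 0.0
162.4 [-0.005 -0.2  ] turn 0.0
167 [-0.028 -0.23 ] turn 0.153
172 [-0.05  -0.264] turn 0.32
177 [-0.07 -0.3 ] turn 0.487
182 [-0.086 -0.338] turn 0.653
[ 0.51798082 -0.06885003  0.027     ]
[0.53001537 0.08786696 0.027     ]
265.31168831168833 185.31354359925788 [0.45876943 0.03080763 0.061     ]
```

```bash
python3 -m inch '[[[0.016,-0.13,0,0,0,0],[-0.005,-0.2,0,0,0,0],[-0.028,-0.23,0,0,0,0.15],[-0.05,-0.264,0,0,0,0.32],[-0.07,-0.3,0,0,0,0.49]]]'
python3 - <<'E'
from h import *
from rig import ctrl
o=ctrl.get_obs();print(o['tool_pos'],o['wrist_force'])
c=ctrl.get_calibration('wrist');p,d=ctrl.read_camera('wrist')
cv2.imwrite('pics/w2.png',p[:,:,::-1])
np.savez('w2.npz',p=p,d=d,**c)
for n,z in(('yellow',.03),('red',.027),('blue',.027)):
    f=find(c,p,n,z,(100,450,50,330));print(n,f and f[:4])
p,d=ctrl.read_camera('top');c=ctrl.get_calibration('top')
f=find(c,p,'yellow',.03,(275,372,140,255));print(f and f[:4])
y0=177;p0=o['tool_pos'][:2]
arc(p0,y0,[182,187,192,197,202],.0215)
E
```

```text
time: 2.4
tool_pos: [0.4748, 0.0324, 0.0744]
orientation: [0.002, 0.008, 1.0, 0.0]
wrist_force: [2.7, 3.0, -0.8]
opening: 0.0003
grip_force: 1.3
[0.47475288 0.03236128 0.07439041] [ 2.72075104  2.99131608 -0.83235246]
yellow None
red None
blue (121, np.float64(163.8), np.float64(295.9), array([ 0.5174, -0.0689,  0.027 ]))
(19, np.float64(321.2), np.float64(178.6), array([0.5747, 0.0083, 0.03  ]))
182 [-0.037 -0.031] turn 0.167
187 [-0.05 -0.07] turn 0.333
192 [-0.059 -0.11 ] turn 0.5
197 [-0.065 -0.15 ] turn 0.667
202 [-0.067 -0.191] turn 0.833
```

View pics/w2.png

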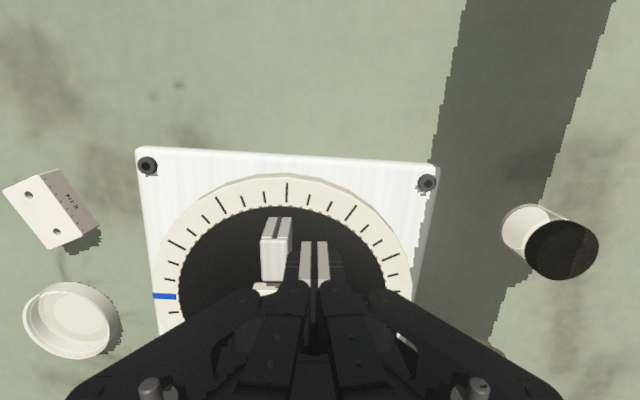

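Fingertips are against the lug's left face (lug at (275,250)), the dial is turning and blue is at (164,296). The top view puts the index at about 0° world. I'll keep pushing round the arc.

```bash
python3 - <<'E'
from h import *
p0=np.array([.4735,.0319]);D=.023
arc(p0,177,[182,187,192,197,202],D);p0=tcp(202,D);print(p0)
arc(p0,202,[207,212,217,222,227],D);p0=tcp(227,D)
arc(p0,227,[232,237,242,247,252],D)
E
```

```text
182 [-0.027 -0.014] turn 0.167
187 [-0.041 -0.053] turn 0.333
192 [-0.051 -0.093] turn 0.5
197 [-0.058 -0.134] turn 0.667
202 [-0.061 -0.175] turn 0.833
[0.46617049 0.01084569]
207 [ 0.    -0.041] turn 0.167
212 [ 0.005 -0.082] turn 0.333
217 [ 0.012 -0.123] turn 0.5
222 [ 0.023 -0.163] turn 0.667
227 [ 0.038 -0.202] turn 0.833
232 [ 0.018 -0.037] turn 0.167
237 [ 0.039 -0.073] turn 0.333
242 [ 0.063 -0.106] turn 0.5
247 [ 0.09  -0.138] turn 0.667
252 [ 0.12  -0.167] turn 0.833
```

```bash
python3 -m inch '[[[-0.027,-0.014,0,0,0,0.167],[-0.041,-0.053,0,0,0,0.333],[-0.051,-0.093,0,0,0,0.5],[-0.058,-0.134,0,0,0,0.667],[-0.061,-0.175,0,0,0,0.833]]]'
python3 -m inch '[[[0,-0.041,0,0,0,0.167],[0.005,-0.082,0,0,0,0.333],[0.012,-0.123,0,0,0,0.5],[0.023,-0.163,0,0,0,0.667],[0.038,-0.202,0,0,0,0.833]]]'
python3 - <<'E'
from h import *
from rig import ctrl
c=ctrl.get_calibration('top');p,d=ctrl.read_camera('top')
f=find(c,p,'yellow',.03,(275,372,140,255));print(f and f[:4])
if f: w=f[4][:,:2].mean(0)-C;print(np.degrees(np.arctan2(w[1],w[0])))
c=ctrl.get_calibration('wrist');p,d=ctrl.read_camera('wrist')
pics=np.vstack([p[100:]]);cv2.imwrite('pics/w3.png',pics[:,:,::-1])
E
```

```text
time: 2.92
tool_pos: [0.4669, 0.0115, 0.0735]
orientation: [0.001, -0.207, 0.978, 0.0]
wrist_force: [0.8, 3.1, 2.0]
opening: 0.0
grip_force: 1.2
time: 3.33
tool_pos: [0.4711, -0.0127, 0.0733]
orientation: [0.001, -0.413, 0.911, 0.0]
wrist_force: [0.3, 2.9, 1.2]
opening: 0.0
grip_force: 1.2
(26, np.float64(302.7), np.float64(184.3), array([0.5623, 0.0488, 0.03  ]))
45.37746437068001
```

View pics/w3.png

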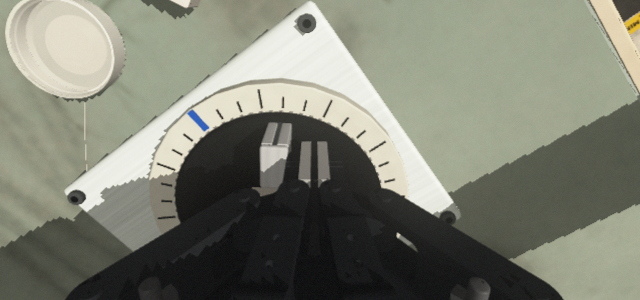

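The lug is still ahead of the fingertips, with the index at about 45° world. I'll continue to 252°, then measure.

```bash
python3 -m inch '[[[0.018,-0.037,0,0,0,0.167],[0.039,-0.073,0,0,0,0.333],[0.063,-0.106,0,0,0,0.5],[0.09,-0.138,0,0,0,0.667],[0.12,-0.167,0,0,0,0.833]]]'
cat > m.py <<'E'
from h import *
from rig import ctrl
def ang(): 
    c=ctrl.get_calibration('top');p,d=ctrl.read_camera('top');out={}
    for n,z in(('yellow',.03),('red',.027),('blue',.027)):
        f=find(c,p,n,z,(275,372,140,255))
        if f: w=f[4][:,:2].mean(0)-C;out[n]=(f[0],f[3][:2],np.degrees(np.arctan2(w[1],w[0])).round(1))
    return out,p
if __name__=='__main__':
    o,p=ang();print(o);cv2.imwrite('pics/last_top.png',cv2.resize(p[140:255,260:385,::-1],None,fx=5,fy=5,interpolation=cv2.INTER_CUBIC))
    p0=tcp(252,.023);arc(p0,252,[255,258,260,262],.023)
E
python3 m.py
```

```text
time: 3.85
tool_pos: [0.485, -0.0327, 0.0728]
orientation: [0.0, -0.6, 0.8, 0.0]
wrist_force: [-1.3, 2.2, 1.8]
opening: 0.0
grip_force: 1.2
{'yellow': (50, array([0.5399, 0.0555]), np.float64(70.0)), 'red': (13, array([0.5288, 0.0864]), np.float64(85.7))}
255 [ 0.019 -0.016] turn 0.1
258 [ 0.039 -0.031] turn 0.2
260 [ 0.052 -0.041] turn 0.267
262 [ 0.066 -0.05 ] turn 0.333
```

View pics/last_top.png

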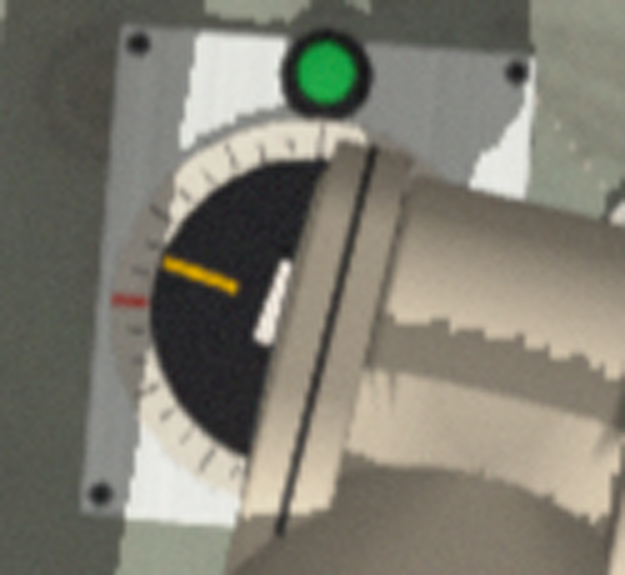

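Red at (130,300) and the yellow line from (165,263) to (237,288) are both in clear view, with about 15.7° to go. I'll close in slowly.

```bash
python3 -m inch '[[[0.019,-0.016,0,0,0,0.1],[0.039,-0.031,0,0,0,0.2],[0.052,-0.041,0,0,0,0.267],[0.066,-0.05,0,0,0,0.333],[0.066,-0.05,0,0,0,0.333]]]'
python3 - <<'E'
from m import *
for i in range(3): print(ang()[0])
arc(tcp(262,.023),262,np.arange(263,269),.023)
E
```

```text
time: 4.32
tool_pos: [0.4932, -0.0389, 0.0726]
orientation: [0.0, -0.666, 0.746, -0.0]
wrist_force: [-0.9, 0.2, 1.0]
opening: -0.0002
grip_force: 0.5
{'yellow': (46, array([0.5312, 0.0577]), np.float64(80.4)), 'red': (13, array([0.5289, 0.0874]), np.float64(85.7))}
{'yellow': (46, array([0.5312, 0.0577]), np.float64(80.4)), 'red': (12, array([0.529 , 0.0868]), np.float64(85.6))}
{'yellow': (47, array([0.5312, 0.0574]), np.float64(80.4)), 'red': (12, array([0.529 , 0.0868]), np.float64(85.6))}
263 [ 0.007 -0.004] turn 0.033
264 [ 0.014 -0.008] turn 0.067
265 [ 0.021 -0.013] turn 0.1
266 [ 0.029 -0.016] turn 0.133
267 [ 0.036 -0.02 ] turn 0.167
268 [ 0.043 -0.024] turn 0.2
```

```bash
python3 -m inch '[[[0.007,-0.004,0,0,0,0.033],[0.014,-0.008,0,0,0,0.067],[0.021,-0.013,0,0,0,0.1],[0.029,-0.016,0,0,0,0.133],[0.029,-0.016,0,0,0,0.133]]]'
python3 - <<'E'
from m import *
a=[ang() for i in range(3)]
for x in a: print(x[0])
p=np.mean([x[1] for x in a],0)
cv2.imwrite('pics/fin1.png',cv2.resize(p[185:220,275:345,::-1],None,fx=11,fy=11,interpolation=cv2.INTER_CUBIC))
E
```

```text
time: 4.88
tool_pos: [0.4969, -0.0412, 0.0721]
orientation: [0.0, -0.693, 0.721, -0.0]
wrist_force: [-1.8, 1.1, 0.6]
opening: -0.0001
grip_force: 0.7
{'yellow': (48, array([0.5276, 0.0581]), np.float64(84.7)), 'red': (12, array([0.529 , 0.0868]), np.float64(85.6))}
{'yellow': (48, array([0.5276, 0.0581]), np.float64(84.7)), 'red': (13, array([0.5288, 0.0864]), np.float64(85.7))}
{'yellow': (48, array([0.5276, 0.0581]), np.float64(84.7)), 'red': (13, array([0.5289, 0.0862]), np.float64(85.6))}[ WARN:0@1.413] global loadsave.cpp:1063 imwrite_ Unsupported depth image for selected encoder is fallbacked to CV_8U.
```

View pics/fin1.png

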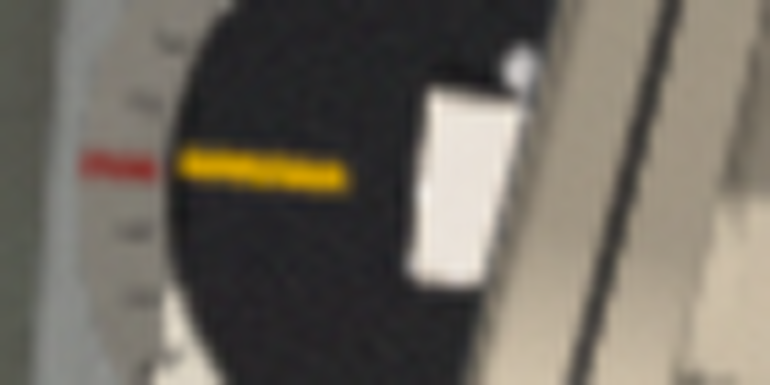

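The yellow line is nearly in line with red (at (120,167) in the crop) and sits slightly clockwise of it. I'll do a sub-pixel estimate.

```bash
cat > sp.py <<'E'
from m import *
def sub(n=4,name='top',ybox=None,rbox=None):
    c=ctrl.get_calibration(name);p=np.mean([ctrl.read_camera(name)[0].astype(float) for _ in range(n)],0)
    def ctr(w,box,z):
        u0,u1,v0,v1=box;w=w[v0:v1,u0:u1];w=np.clip(w-.25*w.max(),0,None);v,u=np.nonzero(w>0);k=w[v,u]
        P=proj_to_z(c,u+float(u0),v+float(v0),z)[:,:2];m=np.average(P,0,k);e=np.linalg.eigh(np.cov(P.T,aweights=k))[1][:,1]
        return m,e
    y,e=ctr(p[...,:2].mean(-1)-p[...,2],ybox,.03);r,_=ctr(p[...,0]-p[...,1:].max(-1),rbox,.027)
    a=lambda w:np.degrees(np.arctan2(w[1],w[0]))
    print('y',y,'r',r,'ang about C',a(y-C),a(r-C),'yellow axis',a(e)%180,'y->r',a(r-y))
if __name__=='__main__': sub(4,'top',(288,312,192,208),(279,292,194,206))
E
python3 sp.py
```

```text
y [0.52766059 0.05833915] r [0.52852718 0.08654956] ang about C 84.60384202440729 85.92326247845214 yellow axis 84.24945571493407 y->r 88.2404955059216
```

```bash
python3 -m inch '[[[0.004,-0.002,0,0,0,0.02],[0.009,-0.005,0,0,0,0.04],[0.009,-0.005,0,0,0,0.04]]]'
python3 sp.py
```

```text
time: 5.48
tool_pos: [0.4977, -0.0417, 0.0721]
orientation: [-0.0, -0.701, 0.713, 0.0]
wrist_force: [-2.0, 0.7, 2.6]
opening: -0.0002
grip_force: 0.9
y [0.52688512 0.05837832] r [0.52851595 0.08660475] ang about C 85.50119473013372 85.93439628609377 yellow axis 84.57598622842274 y->r 86.69331528116152
```

Within about 0.5° of red. I'll back straight off the lug, rise, and turn the tool back so the wrist camera can check the line on the way to the button.

```bash
python3 -m inch '[[[-0.1,0.005,0,0,0,0],[-0.2,0.01,0,0,0,0],[-0.2,0.01,0.3,0,0,0],[-0.2,0.01,0.6,0,0,0],[-0.2,0.01,0.95,0,0,0]]]'
python3 -m inch '[[[0.08,0,0.05,0,0,-0.23],[0.17,0.05,0.05,0,0,-0.46],[0.26,0.1,0.05,0,0,-0.7],[0.35,0.11,0.05,0,0,-0.92],[0.43,0.11,0.05,0,0,-1]]]'
python3 -m inch '[[[0.08,0,0,0,0,-0.23],[0.17,0.05,0,0,0,-0.46],[0.26,0.1,0,0,0,-0.7],[0.35,0.11,0,0,0,-0.92],[0.43,0.11,0,0,0,-1]]]'
python3 -m inch '[[[0.08,0,0,0,0,-0.23],[0.17,0.05,0,0,0,-0.46],[0.26,0.1,0,0,0,-0.7],[0.35,0.11,0,0,0,-0.92],[0.43,0.11,0,0,0,-1]]]'
python3 - <<'E'
from m import *
o=ctrl.get_obs();print(o['tool_pos'],o['time'])
c=ctrl.get_calibration('wrist');p,d=ctrl.read_camera('wrist')
cv2.imwrite('pics/w5.png',p[:,:,::-1]);np.savez('w5.npz',p=p,d=d,**c)
E
```

```text
time: 6.1
tool_pos: [0.473, -0.0404, 0.1863]
orientation: [-0.001, -0.7, 0.714, 0.001]
wrist_force: [1.0, -0.5, 0.2]
opening: -0.0
grip_force: 0.0
time: 6.52
tool_pos: [0.5263, -0.027, 0.192]
orientation: [0.0, -0.489, 0.872, -0.0]
wrist_force: [0.0, -0.4, -0.8]
opening: -0.0
grip_force: 0.0
time: 6.93
tool_pos: [0.5779, -0.0137, 0.1917]
orientation: [0.0, -0.247, 0.969, -0.0]
wrist_force: [0.2, -0.4, -0.7]
opening: 0.0003
grip_force: 0.0
time: 7.35
tool_pos: [0.6295, -0.0005, 0.1917]
orientation: [0.0, 0.012, 1.0, -0.0]
wrist_force: [0.6, 0.5, 0.4]
opening: -0.0002
grip_force: 0.0
[ 6.29498186e-01 -5.07301864e-04  1.91690318e-01] 7.35
```

View pics/w5.png

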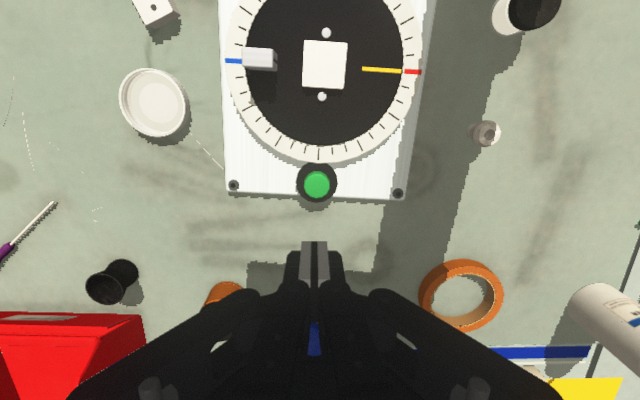

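The wrist view shows yellow (382,69), red (413,72), blue (233,61) and the green button (317,184) all in view. I'll measure against the red–blue line.

```bash
cat > wq.py <<'E'
from h import *
def ws(fn,yb,rb,bb,gb):
    c=np.load(fn);p=c['p'].astype(float)
    def ctr(w,box,z):
        u0,u1,v0,v1=box;w=w[v0:v1,u0:u1];w=np.clip(w-.3*w.max(),0,None);v,u=np.nonzero(w>0);k=w[v,u]
        P=proj_to_z(c,u+float(u0),v+float(v0),z)[:,:2];return np.average(P,0,k),np.linalg.eigh(np.cov(P.T,aweights=k))[1][:,1]
    y,e=ctr(p[...,:2].mean(-1)-p[...,2],yb,.03);r,_=ctr(p[...,0]-p[...,1:].max(-1),rb,.027)
    b,_=ctr(p[...,2]-p[...,:2].max(-1),bb,.027);g,_=ctr(p[...,1]-p[...,[0,2]].max(-1),gb,.036)
    a=lambda w:np.degrees(np.arctan2(w[1],w[0]));m=(r+b)/2;n=(r-b)/np.linalg.norm(r-b)
    print('y',y,'r',r,'b',b,'g',g,'len',np.linalg.norm(r-b),np.linalg.norm(g-m),np.linalg.norm(y-m))
    print('r-b',a(r-b),'y-m',a(y-m),'axis',a(e)%180,'button-m +90',a(g-m)+90)
if __name__=='__main__': ws('w5.npz',(355,402,58,80),(403,426,62,82),(222,246,52,70),(295,340,165,205))
E
python3 wq.py
```

```text
y [0.52793296 0.05965912] r [0.52990323 0.08712275] b [ 0.51735428 -0.06898083] g [0.62858691 0.00105159] len 0.1566071646913396 0.1052640641283502 0.05077093676582367
r-b 85.40395533515003 y-m 85.13680406821268 axis 84.96851821846323 button-m +90 85.63078245338063
```

The index is within about 0.3° of red. I'll press the button.

```bash
python3 -m inch '[[[-0.008,0.012,-0.3,0,0,0],[-0.008,0.012,-0.6,0,0,0],[-0.008,0.012,-0.85,0,0,0],[-0.008,0.012,-1,0,0,0],[-0.008,0.012,-1,0,0,0]]]'
python3 -m inch '[[[0,0,-0.05,0,0,0],[0,0,-0.09,0,0,0],[0,0,-0.12,0,0,0],[0,0,-0.13,0,0,0],[0,0,-0.13,0,0,0]]]'
```

```text
time: 7.82
tool_pos: [0.6252, 0.0007, 0.0675]
orientation: [-0.003, 0.009, 1.0, 0.0]
wrist_force: [0.7, -0.0, -0.4]
opening: -0.0002
grip_force: 0.0
time: 8.23
tool_pos: [0.6284, 0.0004, 0.0572]
orientation: [0.001, 0.009, 1.0, -0.0]
wrist_force: [1.3, 0.4, 3.4]
opening: 0.0001
grip_force: 1.6
```

```bash
python3 -m inch '[[[0,0,-0.015,0,0,0],[0,0,-0.03,0,0,0],[0,0,-0.03,0,0,0],[0,0,-0.03,0,0,0]]]'
```

```text
time: 8.57
tool_pos: [0.6285, 0.0004, 0.0548]
orientation: [0.002, 0.009, 1.0, -0.0]
wrist_force: [-2.3, -0.0, 17.7]
opening: 0.0
grip_force: 8.7
```

The force rose to 17.7 N with the fingertips at about 30 mm, so the button is bottomed (4.5 N is enough). I'll release, rise and check.

```bash
python3 -m inch '[[[0,0,0.1,0,0,0],[0,0,0.3,0,0,0],[0,0,0.6,0,0,0],[0,0,0.9,0,0,0],[0,0,1,0,0,0]]]'
python3 -m inch '[[[0,0,0.16,0,0,0],[0,0,0.16,0,0,0],[0,0,0.16,0,0,0],[0,0,0.16,0,0,0]]]'
python3 - <<'E'
from m import *
o=ctrl.get_obs();print(o['tool_pos'],o['time'])
c=ctrl.get_calibration('wrist');p,d=ctrl.read_camera('wrist')
cv2.imwrite('pics/w6.png',p[:,:,::-1]);np.savez('w6.npz',p=p,d=d,**c)
d0=np.load('w5.npz')['d'];print('button depth before/after',d0[184,317],d[184,317],d0[184,300],d[184,300])
from wq import ws
ws('w6.npz',(355,402,58,80),(403,426,62,82),(222,246,52,70),(295,340,165,205))
E
```

```text
time: 8.98
tool_pos: [0.6287, 0.0005, 0.1778]
orientation: [0.003, 0.009, 1.0, -0.0]
wrist_force: [0.5, -0.2, 0.3]
opening: 0.0
grip_force: 0.0
time: 9.32
tool_pos: [0.6271, 0.0006, 0.1908]
orientation: [-0.001, 0.009, 1.0, 0.0]
wrist_force: [-0.1, -0.3, -1.0]
opening: 0.0001
grip_force: 0.0
[0.62712981 0.00062761 0.19076752] 9.3167
button depth before/after 0.28448704 0.28423133 0.29499435 0.29465744
y [0.52791394 0.0593404 ] r [0.52989744 0.08706072] b [ 0.51738004 -0.06891378] g [0.62857444 0.00105743] len 0.1564759725297164 0.10524142030006416 0.05044839905744947
r-b 85.41168440534662 y-m 85.13869470019874 axis 84.90973977448526 button-m +90 85.631655310969
```

View pics/w6.png

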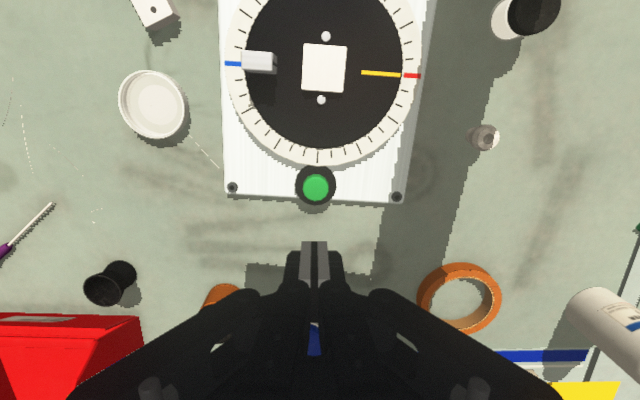

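The yellow line at (382,73) still points at red (412,75). The button is up again at (316,187), nothing was disturbed and the robot is clear, so I'm handing in.

```bash
python3 -c "
from rig import ctrl
print(ctrl.job_done())"
```

```text
the job is handed in; nothing more can be done
None
```

I turned the dial to the red line (within about 0.3° by the wrist camera) by pushing its lug, pressed the green button fully down and saw it come back up, then handed the job in at about 9.4 s with the arm clear.

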